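# Load the bench parts washer and close it up

### The job

Slide the washer's window fully open and swing the keeper bar inside right back to its stop; then stand every aluminium hub that is on the bench upright, stem up, in the rack, one to a bay. When all are racked, swing the keeper bar shut over them until it is home in its detent, and slide the window fully shut. Leave the other things on the bench where they are.

Things in the scene. Friction and masses are not known exactly. Their poses are not given: they have to be found in the camera images.
- washer: low grey bench parts washer, fixed, its place varies; origin on the bench under the centre of its well, x away from the robot, y left along the window's track. Well inside: x -130 to 125 mm, y -126 to 135 mm, floor 14 mm up; walls 108 mm high, front and back ones with track rails up to 120 mm. Left of the well (to y 397 mm) a closed pump housing 108 mm high, over which the window slides
- window (a joint): sliding window, m: 0 = fully shut over the well, grows as it slides to +y of the washer, 0.25 = fully open at its stop. Slides with about 2 N and stays where left. The clear panel is 249 (x) by 258 mm (y), 6 mm thick, its top 117 mm above the bench; fully open, its right edge lies 121 mm left of the well's centre
- window_grip (a point): middle of the window's handle, 136 mm above the bench: an upright black fin on the window, 12 mm thick (washer y), 70 mm long (washer x), its top 151 mm above the bench. Slides with the window; axes as the washer's
- keeper (a joint): hinged keeper bar, rad: 0 = shut above the row of bays, home in its detent; grows as it swings out level over the well towards the robot (clockwise from above); 1.3 = fully open at its stop, clear of all bays. Swings with under 1 N at the peg, stays where left; from 0.5 to 0.25 rad a spring detent resists (about 3 N at the peg), and below 0.1 rad it pulls itself home
- keeper_peg (a point): middle of the keeper bar's black upright grip peg: 12 mm across, 81 to 106 mm above the bench, 170 mm from the pivot. The steel bar under it is 16 mm wide, 73 to 81 mm above the bench, just above the tops of racked hubs, and reaches 185 mm from the pivot
- keeper_pivot (a point): the keeper's pivot (vertical axis), at the height of the peg's middle. The peg lies 170 mm from it along (-sin q, -cos q) in the washer's x, y, q being the keeper's joint value
- bay0 (a point): centre of the floor, 24 mm above the bench, of bay 0 of the aluminium rack in the well: four open bays in a row, 44 mm apart along -y of the washer, bay 0 next to the keeper's pivot; each 44 mm (x) by 40 mm (y) inside, with walls 4 mm thick and 10 mm high. A hub in it has its top 68 mm above the bench. At x 60, y 50 mm of the washer. Any hub may go in any bay
- bay1 (a point): centre of the floor, 24 mm above the bench, of bay 1 of the aluminium rack in the well: four open bays in a row, 44 mm apart along -y of the washer, bay 0 next to the keeper's pivot; each 44 mm (x) by 40 mm (y) inside, with walls 4 mm thick and 10 mm high. A hub in it has its top 68 mm above the bench. At x 60, y 6 mm of the washer. Any hub may go in any bay
- bay2 (a point): centre of the floor, 24 mm above the bench, of bay 2 of the aluminium rack in the well: four open bays in a row, 44 mm apart along -y of the washer, bay 0 next to the keeper's pivot; each 44 mm (x) by 40 mm (y) inside, with walls 4 mm thick and 10 mm high. A hub in it has its top 68 mm above the bench. At x 60, y -38 mm of the washer. Any hub may go in any bay
- bay3 (a point): centre of the floor, 24 mm above the bench, of bay 3 of the aluminium rack in the well: four open bays in a row, 44 mm apart along -y of the washer, bay 0 next to the keeper's pivot; each 44 mm (x) by 40 mm (y) inside, with walls 4 mm thick and 10 mm high. A hub in it has its top 68 mm above the bench. At x 60, y -82 mm of the washer. Any hub may go in any bay
- hub0: one of up to four alike turned aluminium hubs (may be absent): round flange 34 mm across and 10 mm high, on it a stem 20 mm across and 34 mm high, 44 mm in all, about 120 g; it starts standing on its flange on the bench to the right of the washer. Origin at the centre of the underside of the flange, z up along the stem
- hub1: one of up to four alike turned aluminium hubs (may be absent): round flange 34 mm across and 10 mm high, on it a stem 20 mm across and 34 mm high, 44 mm in all, about 120 g; it starts standing on its flange on the bench to the right of the washer. Origin at the centre of the underside of the flange, z up along the stem
- hub2: one of up to four alike turned aluminium hubs (may be absent): round flange 34 mm across and 10 mm high, on it a stem 20 mm across and 34 mm high, 44 mm in all, about 120 g; it starts standing on its flange on the bench to the right of the washer. Origin at the centre of the underside of the flange, z up along the stem
- hub3: one of up to four alike turned aluminium hubs (may be absent): round flange 34 mm across and 10 mm high, on it a stem 20 mm across and 34 mm high, 44 mm in all, about 120 g; it starts standing on its flange on the bench to the right of the washer. Origin at the centre of the underside of the flange, z up along the stem
- bearing: steel bearing ring 52 mm across, 15 mm high, lying among the hubs; not part of the job, leave it in place
- screwdriver: screwdriver lying on the bench; not part of the job, leave it in place
- wrench: wrench lying on the bench; not part of the job, leave it in place
- bottle: white bottle standing left near the robot; not part of the job, leave it in place
- collar: aluminium collar 80 mm across, 30 mm high, standing left near the robot; not part of the job, leave it in place
Mind the look-alikes: they are no part of the job. Leave any pink or yellow look-alike of the hub3 alone. Leave any pink look-alike of the hub0 alone.

How it is judged:
On the way, in this order (a step that is already met when the one before it is completed fails the run):
1. the window is fully open and the keeper bar swung right back (value of joint window above 0.232 m and value of joint keeper above 1.17 rad), for 0.2 s.
2. every hub stands upright in a bay of the rack, let go, the keeper still open (x of hub0 in the frame of washer between 0.046 and 0.074 m and y of hub0 in the frame of washer between -0.097 and 0.065 m and z of hub0 in the frame of washer between 0.018 and 0.029 m and angle between each of hub0, hub1, hub2, hub3's own z axis and vertical below 0.12 rad and x of hub1 in the frame of washer between 0.046 and 0.074 m and y of hub1 in the frame of washer between -0.097 and 0.065 m and z of hub1 in the frame of washer between 0.018 and 0.029 m and x of hub2 in the frame of washer between 0.046 and 0.074 m and y of hub2 in the frame of washer between -0.097 and 0.065 m and z of hub2 in the frame of washer between 0.018 and 0.029 m and x of hub3 in the frame of washer between 0.046 and 0.074 m and y of hub3 in the frame of washer between -0.097 and 0.065 m and z of hub3 in the frame of washer between 0.018 and 0.029 m and linear speed of each of hub0, hub1, hub2, hub3 below 0.03 m/s and contact force between each of hub0, hub1, hub2, hub3 and the fingers below 0.2 N and value of joint keeper above 0.5 rad), for 0.2 s.
3. the keeper bar is shut in its detent over the hubs, the window still open (x of hub0 in the frame of washer between 0.046 and 0.074 m and y of hub0 in the frame of washer between -0.097 and 0.065 m and z of hub0 in the frame of washer between 0.018 and 0.029 m and angle between each of hub0, hub1, hub2, hub3's own z axis and vertical below 0.12 rad and x of hub1 in the frame of washer between 0.046 and 0.074 m and y of hub1 in the frame of washer between -0.097 and 0.065 m and z of hub1 in the frame of washer between 0.018 and 0.029 m and x of hub2 in the frame of washer between 0.046 and 0.074 m and y of hub2 in the frame of washer between -0.097 and 0.065 m and z of hub2 in the frame of washer between 0.018 and 0.029 m and x of hub3 in the frame of washer between 0.046 and 0.074 m and y of hub3 in the frame of washer between -0.097 and 0.065 m and z of hub3 in the frame of washer between 0.018 and 0.029 m and value of joint keeper below 0.06 rad and value of joint window above 0.1 m), for 0.2 s.
At the end, for the whole second after the job is handed in: Every hub stands upright (within 7 degrees) on the floor of a rack bay; the keeper bar is within 0.06 rad of shut; the window is within 6 mm of fully shut (x of hub0 in the frame of washer between 0.046 and 0.074 m and y of hub0 in the frame of washer between -0.097 and 0.065 m and z of hub0 in the frame of washer between 0.018 and 0.029 m and angle between each of hub0, hub1, hub2, hub3's own z axis and vertical below 0.12 rad and x of hub1 in the frame of washer between 0.046 and 0.074 m and y of hub1 in the frame of washer between -0.097 and 0.065 m and z of hub1 in the frame of washer between 0.018 and 0.029 m and x of hub2 in the frame of washer between 0.046 and 0.074 m and y of hub2 in the frame of washer between -0.097 and 0.065 m and z of hub2 in the frame of washer between 0.018 and 0.029 m and x of hub3 in the frame of washer between 0.046 and 0.074 m and y of hub3 in the frame of washer between -0.097 and 0.065 m and z of hub3 in the frame of washer between 0.018 and 0.029 m and value of joint keeper below 0.06 rad and value of joint window below 0.006 m); the robot touches nothing.
It fails at once if another thing on the bench was moved by more than 5 cm (distance of any of bearing, screwdriver, wrench, bottle, collar from where it was at the start of the episode above 0.05 m).
Of hub0, hub1, hub2, hub3 only 2 to 4 are there at a start; the rules pass over those that are not, and their reading is None.
At some moment in a run one of hub0, hub1, hub2, hub3 may be knocked a few centimetres aside while the robot is not near it.
It also fails if it takes over 210 s, if anything falls off the work surface, if the arm or the gripper's body presses on something with over 40 N, if the wrist force passes 120 N, or if a joint passes its speed limit or range.

### The arm

A 6-joint arm with a two-finger parallel gripper is mounted at the origin on the work surface. World frame = base frame: x ahead of the robot, y to its left, z up, the work surface at z = 0. Lengths are in m, angles in rad, forces in N, time in s.
With the tool pointing down it reaches from about 0.275 to 1 m from the base axis. Payload 8.4 kg.
Tool frame: the origin (TCP) lies between the finger pads; the fingertips stand arm.tip_reach ahead of it and the grasp point (between the pads) lies 8 mm behind it (arm.tip_reach is the distance from the TCP to the fingertips, in m); x points along the fingers, z is the direction in which the jaws open and shut, and the axes are right-handed (so a half turn about x gives the same grasp; the last joint's range is limited). The gripper opens to 85 mm and grips with 20 to 120 N. Pads are 22 mm wide; open, the fingers measure 114 mm over their backs; the gripper's body (76 mm by 85 mm) begins 54 mm behind the grasp point. The pads swing forward as they close: fully open they stand 13 mm farther back than shut.
Start: joints at [-1.274, 0.353, 1.633, -0, 1.155, -0.002], TCP at [0.184, -0.597, 0.242] pointing down, gripper open.
Joint ranges: [-2.63, 2.63], [-0.92, 2.1], [0.06, 2.66], [-1.3, 4.44], [0, 2.69], [-3.02, 3.02]. Speed limits (rad/s): [2.22, 2.22, 2.79, 3.14, 3.14, 3.14].

### API

Orientations are given as a unit quaternion [x, y, z, w].
In Python, from rig import arm gives the robot as it stands. The module is installed in compiled form; this text tells all that it offers. Calls block until the motion is done:
- arm.goto(position, orientation): joint-space move of the TCP to a pose.
- arm.servo_line(position, vel=0.15, rotation=None, guard=None): straight line of the TCP; rotation=None keeps the orientation; vel is the mean speed in m/s. With guard (N) it stops when the force on the tool has changed by that much, and returns True; else False.
- arm.move_joints(angles): joint-space move.
- arm.grip(opening, grasp_force=None): opening from 0.0 (shut) to 1.0 (fully open); grasp_force is the grip in N (None keeps the last); returns when the fingers have stopped.
- arm.dwell(seconds).
- arm.solve_ik(position, orientation): joint angles nearest the present ones, or None.
- arm.get_obs(): the state.
- arm.camera(name): name is "side" or "top"; returns a dict with "pixels" (420x560x3 uint8, red, green, blue), "z_map" (420x560 float32, m along the optical axis (not along the pixel's ray), 0 where there is no reading), "vfov" (degrees; the focal length in pixels is half the picture's height over the tangent of half this angle, whatever the lens; pixels are square), "cx", "cy" (the principal point, pixels), "dist_coeffs" ([k1, k2, p1, p2, k3] as OpenCV has them; the pictures are not rectified), "extrinsics" (4x4, takes a point from camera to world coordinates). Camera axes: x right, y up, looking along -z (the intrinsics and any distortion apply to the point x, -y, -z); pixel columns grow to the right and rows downward; lengths in m; the calibration is good to about 2 mm. A picture is of the moment at which its call begins.
A pose or a line that the arm cannot do raises arm.PlanningError and nothing moves.
- arm.hand_in(): hands the job in, once; it reports no verdict.
The state is a dict: "time": time; "joint_positions": joint angles; "joint_velocities": joint speeds; "effort": joint torques, N m; "ee_pos": TCP position; "tcp_rot": TCP orientation; "contact_force": force on the tool from outside, world axes, zero at the start; "moment": the same for the moment, N m; "opening": opening from 0.0 (shut) to 1.0 (fully open).
Only numpy, scipy, OpenCV 4.12 (cv2) and the standard library are available. Lean on these libraries where they do the work, as an engineer would, in place of code of your own. Each camera call takes 0.05 s, during which the arm holds its last target.

## Working session

There is one attempt and no reset: what is moved stays moved. The work goes in short steps, each a Python script; the robot and the scene stay as the last script left them, time stands still between calls to the robot, and variables do not carry over. Pictures are saved under pics/ and viewed, and the job is handed in when it is done.

```bash
mkdir -p pics; ls; cat > h.py <<'E'
import numpy as np, cv2
from rig import arm
def snap(tag):
    out={}
    for n in ("top","side"):
        c=arm.camera(n); out[n]=c
        cv2.imwrite(f"pics/{tag}_{n}.png",cv2.cvtColor(c["pixels"],cv2.COLOR_RGB2BGR))
    np.save(f"pics/{tag}.npy",out,allow_pickle=True)
    return out
def load(tag): return np.load(f"pics/{tag}.npy",allow_pickle=True).item()
def K(c):
    f=c["pixels"].shape[0]/2/np.tan(np.radians(c["vfov"])/2)
    return np.array([[f,0,c["cx"]],[0,f,c["cy"]],[0,0,1.]])
def ray(c,uv):
    p=cv2.undistortPoints(np.array(uv,float).reshape(-1,1,2),K(c),np.array(c["dist_coeffs"],float)).reshape(-1,2)
    d=np.c_[p[:,0],-p[:,1],-np.ones(len(p))]
    E=np.array(c["extrinsics"]); return E[:3,3], d@E[:3,:3].T
def onplane(c,uv,z):
    o,d=ray(c,uv); return o+d*((z-o[2])/d[:,2])[:,None]
def depth(c,uv):
    o,d=ray(c,uv); uv=np.array(uv).reshape(-1,2).astype(int)
    return o+d*c["z_map"][uv[:,1],uv[:,0]][:,None]
def proj(c,P):
    E=np.linalg.inv(np.array(c["extrinsics"])); P=np.array(P,float).reshape(-1,3)@E[:3,:3].T+E[:3,3]
    P=P*[1,-1,-1]
    return cv2.projectPoints(P,np.zeros(3),np.zeros(3),K(c),np.array(c["dist_coeffs"],float))[0].reshape(-1,2)
E
python3 - <<'E'
from h import *
o=snap("a")
for n,c in o.items(): print(n,c["vfov"],c["cx"],c["cy"],c["dist_coeffs"],np.round(c["extrinsics"],3).tolist())
s=arm.get_obs(); print(s); print(arm.tip_reach)
E
```

```text
pics
top 42.718117701484694 273.2068520811134 213.8214456410147 [-0.17616531  0.          0.          0.          0.        ] [[0.023, 0.996, -0.082, 0.335], [-1.0, 0.023, -0.004, -0.05], [-0.002, 0.082, 0.997, 1.399], [0.0, 0.0, 0.0, 1.0]]
side 57.171371151978505 282.83504559201225 212.48571797898805 [-0.08619849  0.          0.          0.          0.        ] [[0.995, 0.063, -0.076, 0.391], [-0.097, 0.735, -0.671, -0.725], [0.014, 0.675, 0.738, 0.848], [0.0, 0.0, 0.0, 1.0]]
{'time': 0.1, 'joint_positions': array([-1.27437999e+00,  3.53575810e-01,  1.63409657e+00, -5.16782723e-05,
        1.15518562e+00, -2.38288885e-03]), 'joint_velocities': array([ 0.00085412, -0.00104855, -0.0031469 ,  0.00141977, -0.00020429,
       -0.00076049]), 'effort': array([ 1.04387720e-03, -6.06355476e+01, -3.42818534e+01,  6.44469651e-05,
        3.79991528e-03,  1.09301858e-06]), 'ee_pos': array([ 0.18385255, -0.59689651,  0.24162292]), 'tcp_rot': array([ 0.42025522,  0.56922603, -0.41974889,  0.56848759]), 'contact_force': array([ 0.36036673, -0.97046264, -0.28839793]), 'moment': array([ 0.01020572,  0.0374089 , -0.05135023]), 'opening': 0.9995057648836234}
0.011
```

View pics/a_top.png

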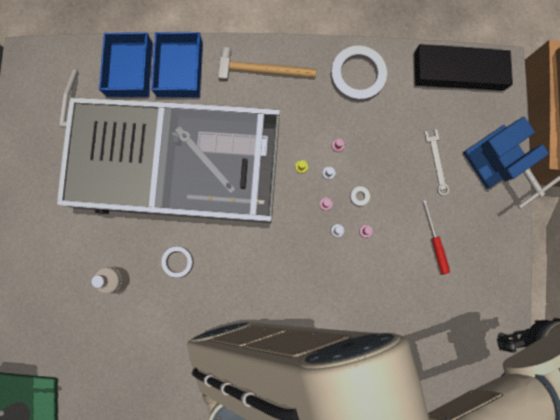

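View pics/a_side.png

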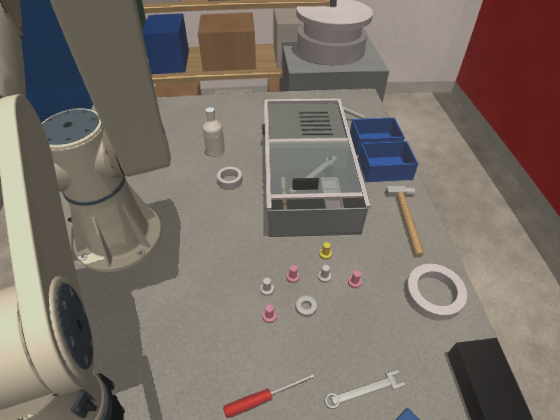

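```bash
python3 - <<'E'
from h import *
o=load("a")
def crop(c,x0,y0,x1,y1,s): return cv2.cvtColor(cv2.resize(c["pixels"][y0:y1,x0:x1],None,fx=s,fy=s,interpolation=cv2.INTER_CUBIC),cv2.COLOR_RGB2BGR)
cv2.imwrite("pics/c1.png",crop(o["top"],280,125,390,255,4))
cv2.imwrite("pics/c2.png",crop(o["top"],50,85,290,230,3.3))
cv2.imwrite("pics/c3.png",crop(o["side"],240,90,380,330,2.5))
E
```

```text
(no output)
```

View pics/c1.png

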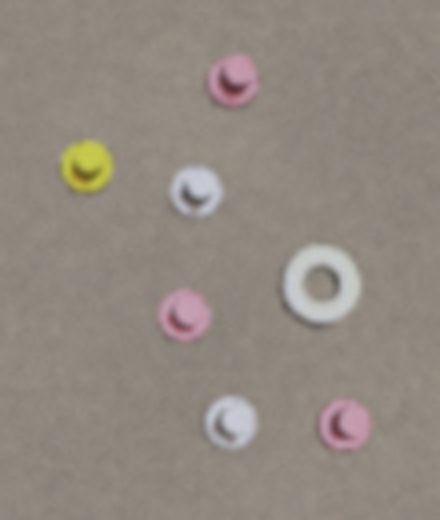

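View pics/c2.png

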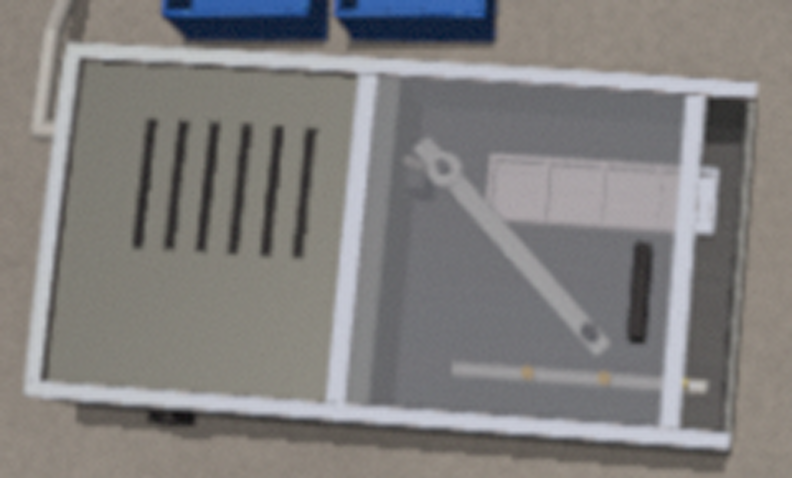

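View pics/c3.png

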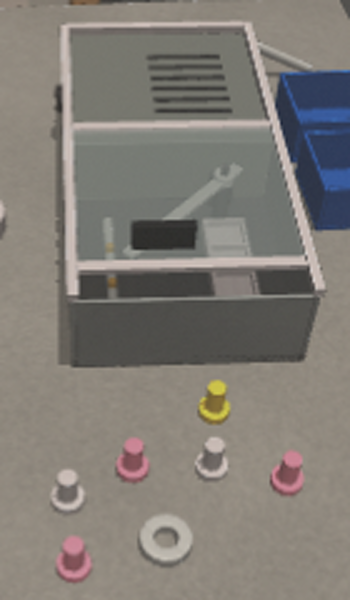

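```bash
python3 - <<'E'
from h import *
o=load("a"); T=o["top"];S=o["side"]
def P(n,x): print(n,np.round(x,4).tolist())
# corners on rails
cs=lambda p:[50+p[0]/3.3,85+p[1]/3.3]
cor=[cs(p) for p in [(72,45),(755,90),(728,445),(28,390)]]
P("corners BL BR FR FL z.12",onplane(T,cor,.12)); 
C=onplane(T,cor,.12)
for i in range(4): 
    v=C[(i+1)%4]-C[i]; print(np.linalg.norm(v),np.degrees(np.arctan2(v[1],v[0])))
P("depth",depth(T,[(258,160),(243,173),(229,185),(170,105)]))
P("fin",onplane(T,[cs((639,291)),cs((643,243)),cs((636,341))],.15))
P("peg",onplane(T,[cs((592,332))],.1)); P("pivot",onplane(T,[cs((443,167))],.08))
# hubs
hsv=cv2.cvtColor(T["pixels"],cv2.COLOR_RGB2HSV)
for p in [(329,173),(338,231)]: print(T["pixels"][p[1],p[0]],hsv[p[1],p[0]])
m=((hsv[...,1]<35)&(hsv[...,2]>165)).astype(np.uint8); m[:,:285]=0; m[:120]=0;m[250:]=0;m[:,380:]=0
n,l,st,ce=cv2.connectedComponentsWithStats(m)
for i in range(1,n):
    if st[i,4]>20: print(st[i],ce[i]); P("flange",onplane(T,[ce[i]],.01)); P("z0.044",onplane(T,[ce[i]],.044)); print(depth(T,[ce[i]]))
E
```

```text
corners BL BR FR FL z.12 [[0.7201, 0.4696, 0.12], [0.6893, -0.0534, 0.12], [0.4255, -0.0397, 0.12], [0.4542, 0.4852, 0.12]]
0.5239878525173806 -93.37342809397352
0.2641468522490308 177.02284540180952
0.5257154456950489 86.87131503153189
0.2663861801617869 -3.351037422388709
depth [[0.5697, -0.0058, 0.1191], [0.5324, 0.0276, 0.1494], [0.5068, 0.0621, 0.1225], [0.7036, 0.2153, 0.1195]]
fin [[0.5319, 0.0261, 0.15], [0.5667, 0.0242, 0.15], [0.4959, 0.0272, 0.15]]
peg [[0.5083, 0.0631, 0.1]]
pivot [[0.6357, 0.1831, 0.08]]
[181 182 192] [117  15 192]
[195 199 208] [111  16 208]
[323 167  13  12  95] [329.03157895 171.45263158]
flange [[0.5638, -0.1888, 0.01]]
z0.044 [[0.5582, -0.1854, 0.044]]
[[ 0.55825162 -0.18543562  0.0437112 ]]
[351 186  19  19 220] [360.16363636 195.35909091]
flange [[0.5028, -0.2714, 0.01]]
z0.044 [[0.4987, -0.2659, 0.044]]
[[ 0.5038893  -0.2728456   0.00064197]]
[332 224  12  13 101] [337.99009901 229.27722772]
flange [[0.4127, -0.2142, 0.01]]
z0.044 [[0.4108, -0.2102, 0.044]]
[[ 0.41060652 -0.20975942  0.04786524]]
```

```bash
cat >> h.py <<'E'
from scipy.spatial.transform import Rotation as Rn
TH=np.radians(-3.2); O=np.array([.5674,.0826])
RW=np.array([[np.cos(TH),-np.sin(TH)],[np.sin(TH),np.cos(TH)]])
def w2b(x,y,z): return np.r_[O+RW@np.array([x,y]),z]
def b2w(p): return (np.asarray(p)[...,:2]-O)@RW
def quat(a):  # tool down, jaw (z) axis at world yaw a
    x=np.array([0,0,-1.]); z=np.array([np.cos(a),np.sin(a),0]); y=np.cross(z,x)
    return Rn.from_matrix(np.c_[x,y,z]).as_quat()
def best(p,a):
    q0=arm.get_obs()["joint_positions"]; r=None
    for k in (0,np.pi):
        j=arm.solve_ik(p,quat(a+k))
        if j is None: continue
        c=np.abs(np.array(j)-q0).max()
        if r is None or c<r[0]: r=(c,quat(a+k),j)
    return r
E
python3 - <<'E'
from h import *
for n,p,a in [("fin",w2b(-.0323,-.0584,.136),TH+np.pi/2),("finopen",w2b(-.0323,.16,.136),TH+np.pi/2),
  ("hubA",[.558,-.185,.028],TH),("hubB",[.411,-.21,.028],TH),("bay1",w2b(.06,.006,.2),TH),("bay2",w2b(.06,-.038,.052),TH),
  ("peg",w2b(-.0579,-.0228,.097),TH+np.pi-.76),("peg1.3",w2b(-.102,.058,.097),TH+np.pi-1.3),("peg0",w2b(.06,-.067,.097),TH+np.pi)]:
    r=best(p,a); print(n, None if r is None else (round(r[0],2),np.round(r[2],2)))
E
```

```text
fin (np.float64(1.47), array([ 0.05,  0.34,  1.92, -0.  ,  0.88, -1.47]))
finopen (np.float64(1.69), array([ 0.42,  0.43,  1.79, -0.  ,  0.93, -1.1 ]))
hubA (np.float64(0.95), array([-0.32,  0.57,  1.85, -0.  ,  0.71, -0.27]))
hubB (np.float64(0.8), array([-0.48,  0.44,  2.13, -0.  ,  0.57, -0.42]))
bay1 (np.float64(1.41), array([ 0.13,  0.41,  1.65, -0.  ,  1.08,  0.19]))
bay2 (np.float64(1.34), array([ 0.06,  0.58,  1.76, -0.  ,  0.8 ,  0.12]))
peg (np.float64(1.39), array([ 0.12,  0.37,  1.99, -0.  ,  0.78,  0.94]))
peg1.3 (np.float64(1.57), array([ 0.3 ,  0.35,  2.04, -0.  ,  0.76, -1.49]))
peg0 (np.float64(1.29), array([ 0.02,  0.51,  1.75, -0.  ,  0.88,  0.07]))
```

```bash
python3 - <<'E'
from h import *
p=w2b(-.0323,-.0584,.25); r=best(p,TH+np.pi/2)
arm.grip(0.6)
arm.goto(p,r[1])
print(arm.servo_line(w2b(-.0323,-.0584,.136),vel=.1,guard=10))
arm.grip(0.0,25); s=arm.get_obs(); print(s["opening"],s["ee_pos"],s["contact_force"],s["time"])
print(arm.servo_line(w2b(-.0323,-.0584+.225,.136),vel=.1,guard=15)); s=arm.get_obs(); print(s["opening"],s["ee_pos"],b2w(s["ee_pos"]),s["contact_force"],s["time"])
snap("b")
E
```

```text
False
0.1317476113673178 [0.53213577 0.02612814 0.13645334] [-1.98430497  0.56690106  5.20552706] 4.7917
True
0.1383146001516752 [0.54296715 0.24217021 0.13649074] [-0.0333022   0.15795753] [-0.9070594  -3.28498955  4.98969443] 6.7583
```

View pics/b_top.png

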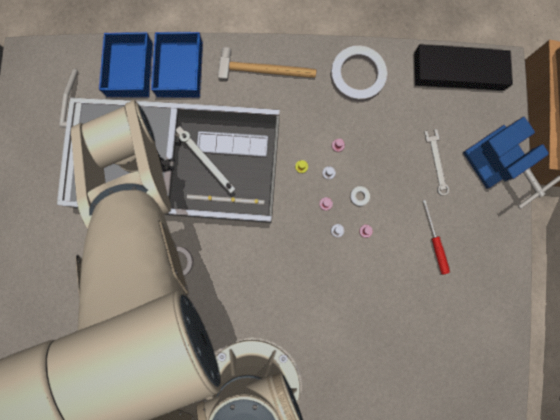

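View pics/b_side.png

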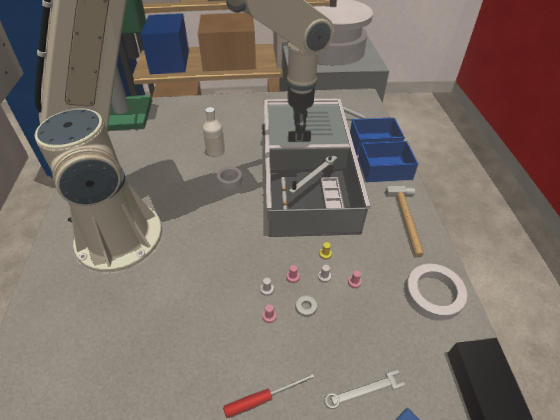

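The window slid 216 mm until it hit its stop, so the well is open. Rack cells are at top (200–267, 134–156), the bar runs from (182,133) to (232,190), and the bench still shows only two silver hubs, at (329,173) and (338,231). Next I refine the washer pose from the rack.

```bash
python3 - <<'E'
from h import *
s=arm.get_obs(); p=s["ee_pos"].copy()
arm.grip(0.6); arm.servo_line(p+[0,0,.1],vel=.15)
o=snap("c"); T=o["top"]
im=T["pixels"][115:225,165:285]
cv2.imwrite("pics/c_crop.png",cv2.cvtColor(cv2.resize(im,None,fx=6,fy=6,interpolation=cv2.INTER_CUBIC),cv2.COLOR_RGB2BGR))
S=o["side"]
im=S["pixels"][130:250,250:380]
cv2.imwrite("pics/c_cropS.png",cv2.cvtColor(cv2.resize(im,None,fx=5,fy=5,interpolation=cv2.INTER_CUBIC),cv2.COLOR_RGB2BGR))
# predicted
for n,q in [("bay",[w2b(.06,.05-.044*i,.034) for i in range(4)]),("well",[w2b(x,y,.108) for x,y in [(-.13,-.126),(.125,-.126),(.125,.135),(-.13,.135)]])]:
    print(n,"top",np.round(proj(T,q),1).tolist(),"side",np.round(proj(S,q),1).tolist())
E
```

```text
bay top [[207.6, 142.0], [224.5, 143.2], [241.4, 144.5], [258.3, 145.8]] side [[329.4, 182.5], [331.2, 192.5], [333.1, 203.0], [335.1, 214.0]]
well top [[269.1, 218.1], [277.4, 115.2], [172.7, 107.8], [162.2, 209.6]] side [[268.6, 209.1], [364.6, 207.0], [349.0, 146.2], [267.3, 147.2]]
```

View pics/c_crop.png

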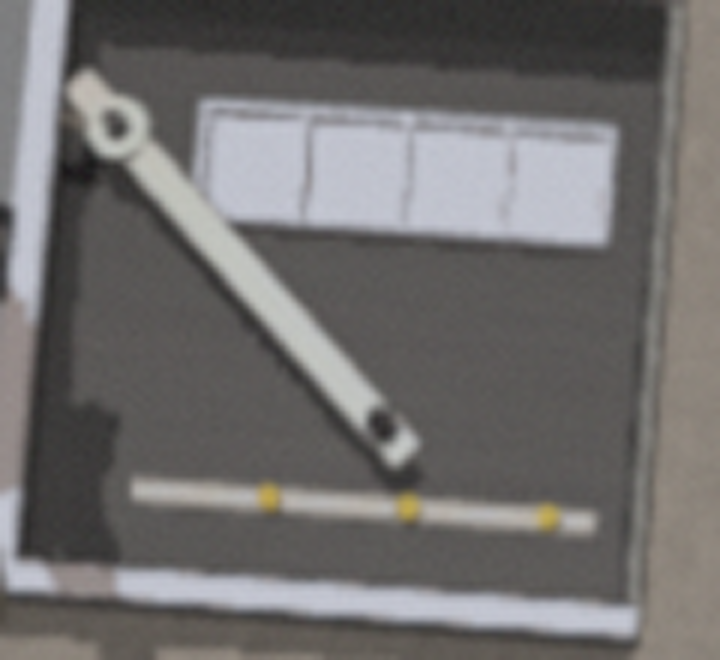

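View pics/c_cropS.png

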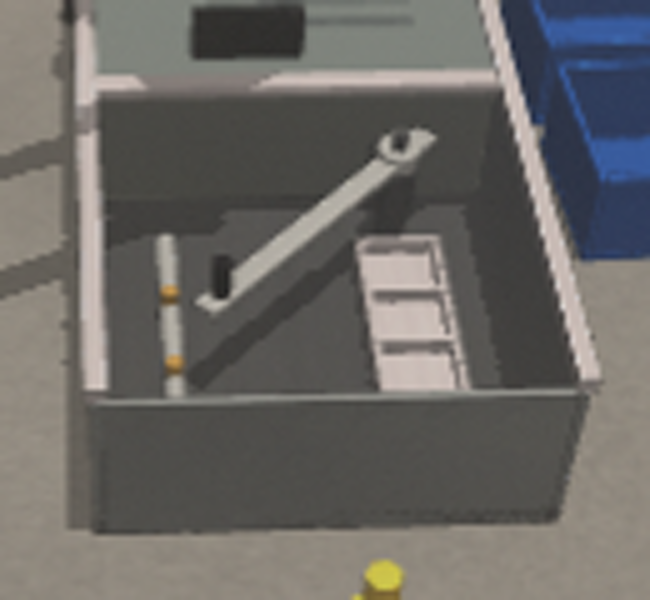

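```bash
python3 - <<'E'
from h import *
o=load("c"); T=o["top"];S=o["side"]
cs=lambda p:[165+p[0]/6-.42,115+p[1]/6-.42]
ss=lambda p:[250+p[0]/5-.4,130+p[1]/5-.4]
C=onplane(T,[cs(p) for p in [(200,98),(617,125),(609,245)]],.034)
v=C[1]-C[0];u=C[1]-C[2]; print("rack sizes",np.linalg.norm(v),np.linalg.norm(u),"yaw",np.degrees(np.arctan2(-v[1],-v[0]))-90,np.degrees(np.arctan2(u[1],u[0])))
cen=(C[0]+C[2])/2; print("rack centre",cen,b2w(cen),"exp .060,-.016")
for z in (.03,.034): print(depth(T,[cs((350,170))]))
# well inner walls: back-right wall corner z .108
print("peg top",b2w(onplane(T,[cs((384,422))],.106)),"pivot z.081",b2w(onplane(T,[cs((118,127))],.083)))
print("right wall top edge", b2w(onplane(T,[cs((668,60)),cs((645,450))],.108)))
print("front rail outer/inner",b2w(onplane(T,[cs((300,613)),cs((300,583))],.12)))
# side triangulation of peg top and pivot
print("side peg",b2w(onplane(S,[ss((222,258))],.106)),"pivot",b2w(onplane(S,[ss((400,146))],.083)))
print("window edge", b2w(onplane(T,[cs((43,200)),cs((22,520))],.12)))
print("fin?",depth(S,[ss((250,30))]),b2w(depth(S,[ss((250,30))])))
E
```

```text
rack sizes 0.18154499367865337 0.05284047593858041 yaw -2.7141688678234885 -2.3214476598468567
rack centre [0.62849762 0.06622741 0.034     ] [ 0.0619163 -0.0129365] exp .060,-.016
[[0.63041842 0.09026415 0.02466586]]
[[0.63041842 0.09026415 0.02466586]]
peg top [[-0.05710156 -0.02123943]] pivot z.081 [[0.06155571 0.10350258]]
right wall top edge [[ 0.10091332 -0.12423701]
 [-0.060496   -0.1276194 ]]
front rail outer/inner [[-0.13806801  0.00428539]
 [-0.12609814  0.00534179]]
side peg [[-0.05666822 -0.01870607]] pivot [[0.06253304 0.10499939]]
window edge [[ 0.02119369  0.12418174]
 [-0.10961945  0.11969444]]
fin? [[0.54559988 0.23382038 0.13950711]] [[-0.03020747  0.14976768]]
```

```bash
python3 - <<'E'
from h import *
o=load("c"); T=o["top"];S=o["side"]
ss=lambda p:[250+p[0]/5-.4,130+p[1]/5-.4]
print("side rack left corners (exp .034,.074),(.086,.074)",b2w(onplane(S,[ss((357,241)),ss((441,236))],.034)))
# top: mask
im=T["pixels"].astype(int); m=(im.min(2)>150).astype(np.uint8); m[:, :192]=0;m[:,272:]=0;m[:130]=0;m[160:]=0
n,l,st,ce=cv2.connectedComponentsWithStats(m); i=1+np.argmax(st[1:,4]); print(st[i],ce[i])
cn=max(cv2.findContours((l==i).astype(np.uint8),cv2.RETR_EXTERNAL,cv2.CHAIN_APPROX_NONE)[0],key=cv2.contourArea)
P=onplane(T,cn.reshape(-1,2),.034)
r=cv2.minAreaRect((P[:,:2]*1000).astype(np.float32)); print(r, b2w(np.array(r[0])/1000))
W=b2w(P)
for s in (.05,): print(np.percentile(W,[2,98],axis=0))
# front / back rail fit yaw
cs=lambda p:[165+p[0]/6,115+p[1]/6]
m=cv2.resize((im.min(2)>150).astype(np.uint8)*255,None,fx=2,fy=2); cv2.imwrite("pics/mask.png",m)
E
```

```text
side rack left corners (exp .034,.074),(.086,.074) [[0.03621929 0.07201574]
 [0.0898326  0.07538751]]
[ 192  132   76   28 1402] [229.54350927 144.14479315]
((621.861572265625, 72.55026245117188), (71.4448013305664, 194.9330291748047), 0.8915759921073914) [ 0.05493765 -0.00699394]
[[ 0.01487345 -0.10213434]
 [ 0.08706792  0.09003439]]
```

```bash
python3 - <<'E'
from h import *
a=load("a");T=a["top"]; g=T["pixels"].astype(int).min(2)
# rails: outer edges of bright strips in original picture, by column
for name,rows,sgn in [("back",range(95,125),1),("front",range(225,195,-1),-1)]:
    pts=[]
    for u in range(85,265,4):
        for v in rows:
            if name=="back": base=v+0*u
            if g[v,u]>165: pts.append((u,v));break
    P=onplane(T,pts,.12)
    k=np.ones(len(P),bool)
    for _ in range(4):
        f=np.polyfit(P[k,1],P[k,0],1); e=P[:,0]-np.polyval(f,P[:,1]); k=abs(e)<max(.0025,0)
    print(name,k.sum(),len(k),"yaw",-np.degrees(np.arctan(f[0])),"x at y=.1",np.polyval(f,.1))
E
```

```text
back 45 45 yaw -2.8634599096406266 x at y=.1 0.7026821700571643
front 45 45 yaw -2.992485934728557 x at y=.1 0.43289535332537904
```

```bash
sed -i 's/^TH=.*/TH=np.radians(-2.93); O=np.array([.5695,.085])/' h.py
cat >> h.py <<'E'
PV=np.array([.061,.1025])   # pivot in washer frame
def pegp(q,z=.097,r=.170): return w2b(PV[0]-r*np.sin(q),PV[1]-r*np.cos(q),z)
def pega(q,flip=0): return quat(TH+np.pi-q+flip*np.pi)
E
python3 - <<'E'
from h import *
T=load("c")["top"];S=load("c")["side"]
cs=lambda p:[165+p[0]/6-.42,115+p[1]/6-.42]; ss=lambda p:[250+p[0]/5-.4,130+p[1]/5-.4]
C=onplane(T,[cs(p) for p in [(200,98),(617,125),(609,245)]],.034); print("rack",b2w((C[0]+C[2])/2))
for c,f,a,b in ((T,cs,(384,422),(118,127)),(S,ss,(222,258),(400,146))):
    p=onplane(c,[f(a)],.106)[0]; v=onplane(c,[f(b)],.083)[0]
    d=b2w(v)-b2w(p); print("peg",p,b2w(p),"piv",v,b2w(v),np.hypot(*d),np.arctan2(*d))
r=[best(pegp(.763),TH+np.pi-.763+0*k) for k in (0,)]; print(r[0][2])
print(pegp(.763))
E
```

```text
rack [ 0.05988007 -0.01573233]
peg [0.50920186 0.06458118 0.106     ] [-0.05917559 -0.02347432] piv [0.6346374  0.18250506 0.083     ] [0.0600682  0.10070715] 0.17216305579210464 0.7651167722669642
peg [0.50977594 0.0670864  0.106     ] [-0.05873032 -0.02094303] piv [0.63569677 0.18394499 0.083     ] [0.06105257 0.10219934] 0.17179052394866193 0.7715697526853967
[ 1.28247835e-01  3.80173953e-01  1.98237114e+00 -4.44089210e-16
  7.79047563e-01 -2.19920667e+00]
[0.51204682 0.06754373 0.097     ]
```

```bash
sed -i 's/^PV=.*/PV=np.array([.0605,.101])/' h.py
python3 - <<'E'
from h import *
q=.766
for f in (0,1): print(arm.solve_ik(pegp(q),pega(q,f)))
f=1
arm.grip(.35)
arm.goto(pegp(q,.2),pega(q,f))
print("down",arm.servo_line(pegp(q),vel=.08,guard=8))
arm.grip(0,25); s=arm.get_obs(); print(s["opening"],s["ee_pos"],s["contact_force"])
F0=s["contact_force"]
for qq in np.arange(.85,1.36,.08):
    h=arm.servo_line(pegp(qq),vel=.1,rotation=pega(qq,f),guard=15); s=arm.get_obs(); print(round(qq,2),h,np.round(s["contact_force"]-F0,1),s["ee_pos"])
    if h: break
d=(PV-b2w(s["ee_pos"])); print("q",np.arctan2(*d),np.hypot(*d),s["time"])
snap("d")
E
```

```text
[ 1.26358704e-01  3.78845420e-01  1.98461494e+00 -4.44089210e-16
  7.78132293e-01 -2.19809580e+00]
[ 1.26358704e-01  3.78845420e-01  1.98461494e+00 -4.44089210e-16
  7.78132293e-01  9.43496851e-01]
down False
0.12473530738239598 [0.51141718 0.06647084 0.09745278] [-1.6701739   0.09381156  4.06733548]
0.85 False [1.  0.2 0.2] [0.50186455 0.07755577 0.09744179]
0.93 False [-0.1 -0.4  2.8] [0.4939305  0.08848847 0.09738557]
1.01 False [ 1.3 -0.6  2.8] [0.48679332 0.10010355 0.09739748]
1.09 False [ 0.1 -1.3  2.6] [0.48069152 0.11227059 0.09740325]
1.17 False [-0.1 -0.8  2.4] [0.47553307 0.12487967 0.09741279]
1.25 False [ 0.1 -1.3  2.7] [0.47140097 0.13785024 0.09739894]
1.33 True [  6.7 -19.6   1.2] [0.46955783 0.14592371 0.09742969]
q 1.3005964001149914 0.1695784019634682 14.0
```

View pics/d_side.png

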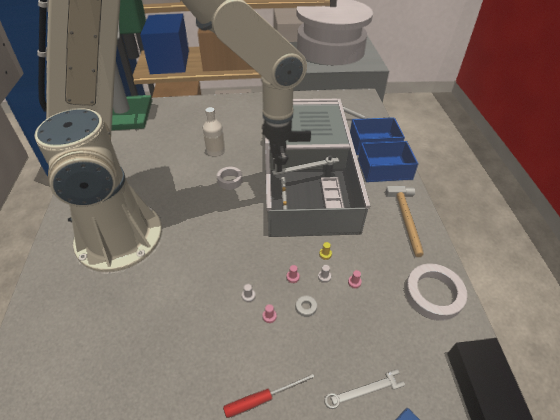

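Step 1 looks complete: the keeper hit its stop at q≈1.30. The side view also shows one silver hub has been knocked, from (267,287) to (248,292). I'll release, back off and re-measure the hubs.

```bash
cat >> h.py <<'E'
def hubs(T,dbg=False):
    hsv=cv2.cvtColor(T["pixels"],cv2.COLOR_RGB2HSV)
    m=((hsv[...,1]<35)&(hsv[...,2]>165)).astype(np.uint8); m[:,:282]=0; m[:110]=0;m[300:]=0;m[:,400:]=0
    n,l,st,ce=cv2.connectedComponentsWithStats(m); out=[]
    for i in range(1,n):
        if st[i,4]<40 or max(st[i,2:4])>17: continue
        u,v=np.round(ce[i]).astype(int)
        # stem top = high pixels by depth
        vv,uu=np.mgrid[v-9:v+10,u-9:u+10]; uv=np.c_[uu.ravel(),vv.ravel()]
        P=depth(T,uv); k=(P[:,2]>.030)&(P[:,2]<.06)
        st_=P[k,:2].mean(0)
        c=uv[k].mean(0); out.append((ce[i],onplane(T,[ce[i]],.020)[0][:2],onplane(T,[c],.044)[0][:2],k.sum()))
    return out
E
python3 - <<'E'
from h import *
arm.grip(.4); p=arm.get_obs()["ee_pos"]; arm.servo_line(p+[0,0,.13],vel=.15)
o=snap("e")
for h in hubs(o["top"]): print(h)
for p in ([.5600,-.187],): pass
cv2.imwrite("pics/e_crop.png",cv2.cvtColor(cv2.resize(o["top"]["pixels"][100:270,155:395],None,fx=3.3,fy=3.3,interpolation=cv2.INTER_CUBIC),cv2.COLOR_RGB2BGR))
E
```

```text
(array([328.86046512, 171.43023256]), array([ 0.56220411, -0.18735078]), array([ 0.56106315, -0.18733435]), np.int64(49))
(array([342.98979592, 248.2244898 ]), array([ 0.36364478, -0.22671807]), array([ 0.36292277, -0.22459041]), np.int64(53))
```

View pics/e_crop.png

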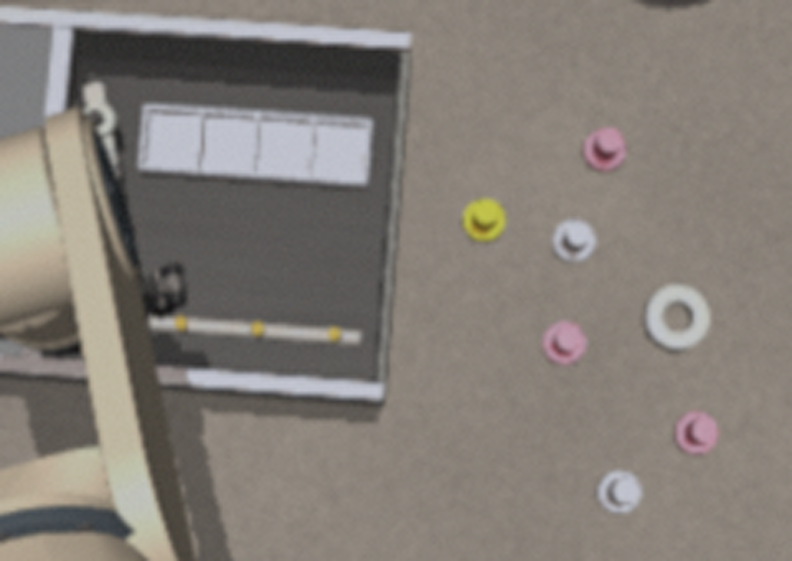

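View pics/e_side.png

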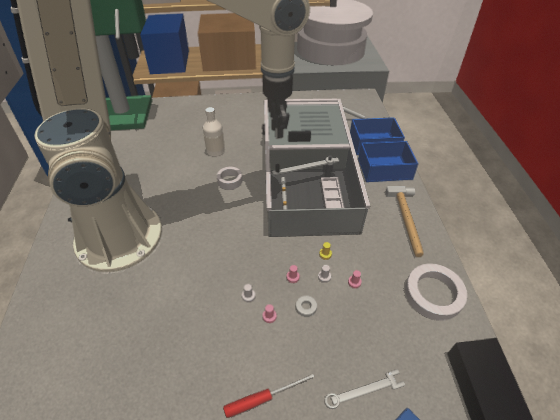

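```bash
python3 - <<'E'
from h import *
o=load("e");T=o["top"];S=o["side"]
print("flange top-cam z.01",onplane(T,[(328.4,172.5),(342.4,248.6)],.010)[:,:2])
hsv=cv2.cvtColor(S["pixels"],cv2.COLOR_RGB2HSV)
m=((hsv[...,1]<40)&(hsv[...,2]>150)).astype(np.uint8)
for (u,v) in ((325,270),(248,291)):
    w=m[v-14:v+14,u-12:u+12]; n,l,st,ce=cv2.connectedComponentsWithStats(w); i=1+np.argmax(st[1:,4]); ys,xs=np.nonzero(l==i); ys+=v-14; xs+=u-12
    top=ys.min(); bot=ys.max(); print("bbox",xs.min(),xs.max(),top,bot)
    # flange column centre = bbox mid; flange widest; top of stem ellipse centre ~ top+~3
    um=(xs.min()+xs.max())/2
    print(onplane(S,[(um,bot)],0)[:,:2],"near edge; stem top", onplane(S,[(xs[ys<=top+5].mean(),top+2.5)],.044)[:,:2])
cv2.imwrite("pics/e_s.png",cv2.cvtColor(cv2.resize(S["pixels"][245:325,225:375],None,fx=5,fy=5,interpolation=cv2.INTER_CUBIC),cv2.COLOR_RGB2BGR))
E
```

```text
flange top-cam z.01 [[ 0.56098417 -0.18716753]
 [ 0.36284878 -0.22647537]]
bbox 318 336 271 283
[[ 0.56677179 -0.20714806]] near edge; stem top [[ 0.56554708 -0.20706695]]
bbox 240 256 290 300
[[ 0.3629277  -0.23827922]] near edge; stem top [[ 0.36821705 -0.24353592]]
```

View pics/e_s.png

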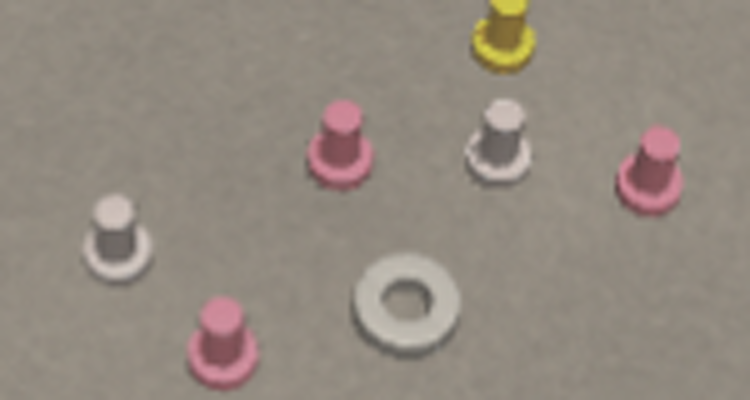

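```bash
cat >> h.py <<'E'
def pick(p,flip):
    arm.grip(.55); Q=quat(TH+flip*np.pi)
    arm.goto([p[0],p[1],.2],Q)
    print("down",arm.servo_line([p[0],p[1],.028],vel=.1,guard=8))
    arm.grip(0,40); s=arm.get_obs(); print("grip",s["opening"],s["ee_pos"],s["time"])
    arm.servo_line([p[0],p[1],.22],vel=.15); s=arm.get_obs(); print("lifted",s["opening"],s["contact_force"])
E
python3 - <<'E'
from h import *
S=load("e")["side"]
print(onplane(S,[(325.4,267.6),(247.4,287)],.044)[:,:2])
for f in (0,1):print(arm.solve_ik([.561,-.187,.028],quat(TH+f*np.pi)))
f=1 if abs(arm.solve_ik([.561,-.187,.028],quat(TH))[5])>1.5 else 0
print(f)
pick([.5613,-.1872],f)
o=snap("f")
cv2.imwrite("pics/f_s.png",cv2.cvtColor(cv2.resize(o["side"]["pixels"][130:330,225:375],None,fx=3,fy=3,interpolation=cv2.INTER_CUBIC),cv2.COLOR_RGB2BGR))
E
```

```text
[[ 0.56137915 -0.18898223]
 [ 0.36430928 -0.22795109]]
[-3.24287143e-01  5.76813728e-01  1.84581688e+00 -4.44089210e-16
  7.18962050e-01 -2.73148996e-01]
[-3.24287143e-01  5.76813728e-01  1.84581688e+00 -4.44089210e-16
  7.18962050e-01  2.86844366e+00]
0
down False
grip 0.21838116420982925 [ 0.56153569 -0.18729397  0.0284761 ] 19.7833
lifted 0.21917191727111068 [ 0.07336819 -0.01308421 -1.5196979 ]
```

View pics/f_s.png

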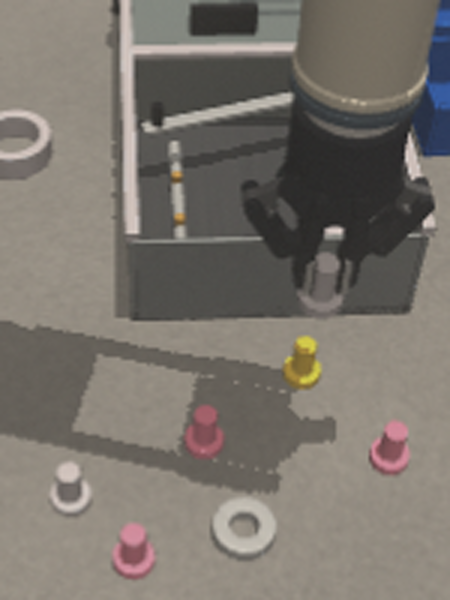

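```bash
cat >> h.py <<'E'
def place(wx,wy,flip):
    Q=quat(TH+flip*np.pi); p=w2b(wx,wy,.22)
    arm.goto(p,Q)
    arm.servo_line(w2b(wx,wy,.075),vel=.12)
    h=arm.servo_line(w2b(wx,wy,.0505),vel=.03,guard=6); s=arm.get_obs(); print("place",h,s["ee_pos"],s["contact_force"])
    return s["ee_pos"][2]
def release():
    arm.grip(.5); p=arm.get_obs()["ee_pos"]; arm.servo_line(np.r_[p[:2],.22],vel=.12)
E
python3 - <<'E'
from h import *
z=place(.060,.006,0)
if z<.056: release()
else: print("NOT SEATED")
o=snap("g")
E
python3 - <<'E'
from h import *
o=load("g")
cv2.imwrite("pics/g_s.png",cv2.cvtColor(cv2.resize(o["side"]["pixels"][120:320,225:385],None,fx=3,fy=3,interpolation=cv2.INTER_CUBIC),cv2.COLOR_RGB2BGR))
E
```

```text
place True [0.62937127 0.08789045 0.05247006] [-0.6978265   0.37632147  6.66286523]
```

View pics/g_s.png

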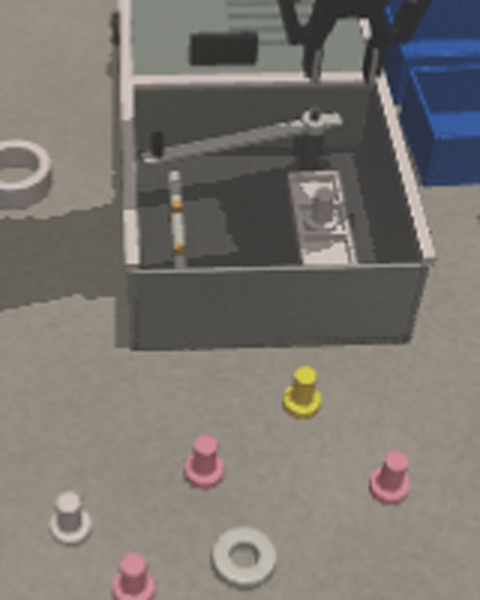

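View pics/g_top.png

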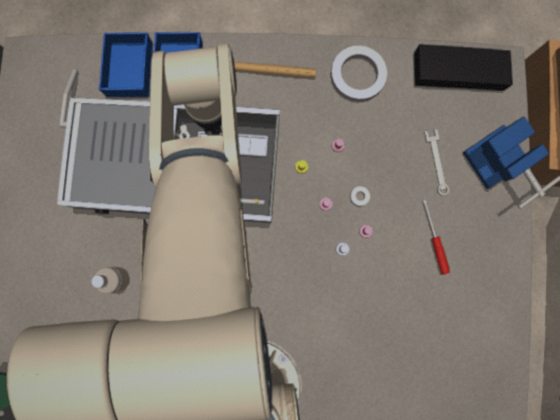

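The first hub stands in bay 1, seated at a TCP height of 0.0525 against 0.0525 expected. The second silver hub is unchanged at top (343,248). Next I pick it.

```bash
python3 - <<'E'
from h import *
T=arm.camera("top"); hs=hubs(T); print(hs)
assert len(hs)==1
p=(hs[0][2]+np.array([.36285,-.2265]))/2; print(p, np.linalg.norm(hs[0][2]-[.3629,-.2246]))
print(arm.solve_ik([p[0],p[1],.028],quat(TH)))
pick(p,0)
o=snap("h")
cv2.imwrite("pics/h_s.png",cv2.cvtColor(cv2.resize(o["side"]["pixels"][130:330,200:375],None,fx=3,fy=3,interpolation=cv2.INTER_CUBIC),cv2.COLOR_RGB2BGR))
cv2.imwrite("pics/h_t.png",cv2.cvtColor(cv2.resize(o["top"]["pixels"][110:220,160:285],None,fx=6,fy=6,interpolation=cv2.INTER_CUBIC),cv2.COLOR_RGB2BGR))
E
```

```text
[(array([343.18604651, 248.09302326]), array([ 0.36399304, -0.22722044]), array([ 0.36293363, -0.22438503]), np.int64(54))]
[ 0.36289181 -0.22544251] 0.00021758879889246616
[-5.59401234e-01  4.09674524e-01  2.19857492e+00 -4.44089210e-16
  5.33343208e-01 -5.08263087e-01]
down False
grip 0.21920573667840115 [ 0.36311073 -0.22558794  0.02841529] 30.5083
lifted 0.22056429558657303 [-0.80984081  0.1082887  -1.66204145]
```

View pics/h_s.png

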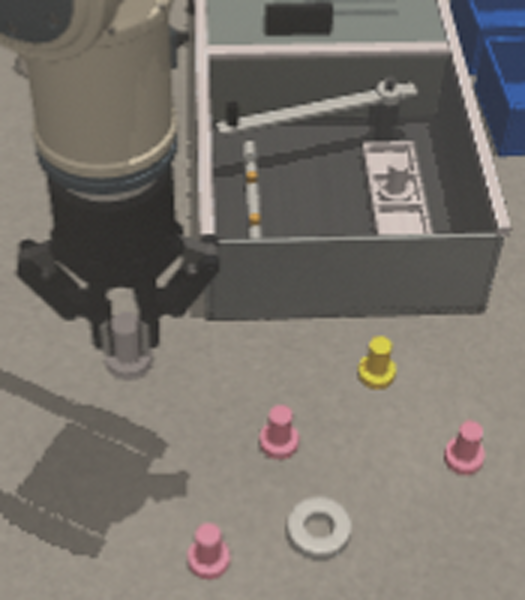

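View pics/h_t.png

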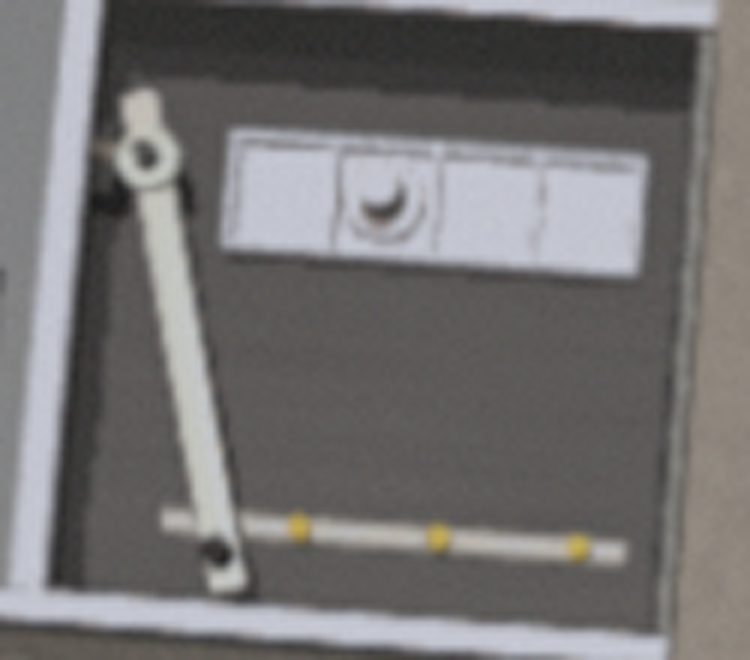

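The first hub is upright and centred in bay 1, at crop (380,200), and the keeper is open. The second hub hangs upright in the jaws and goes to bay 2.

```bash
python3 - <<'E'
from h import *
z=place(.060,-.038,0)
if z<.056: release()
else: print("NOT SEATED")
f=1
p=pegp(1.3,.2); print(arm.solve_ik(p,pega(1.3,f)))
arm.grip(.4); arm.goto(p,pega(1.3,f))
o=snap("i"); print(hubs(o["top"]),arm.get_obs()["time"])
cv2.imwrite("pics/i_t.png",cv2.cvtColor(cv2.resize(o["top"]["pixels"][110:220,160:285],None,fx=6,fy=6,interpolation=cv2.INTER_CUBIC),cv2.COLOR_RGB2BGR))
cv2.imwrite("pics/i_s.png",cv2.cvtColor(cv2.resize(o["side"]["pixels"][110:330,200:375],None,fx=2.7,fy=2.7,interpolation=cv2.INTER_CUBIC),cv2.COLOR_RGB2BGR))
E
```

```text
place True [0.62715352 0.0439694  0.05245469] [-0.71567721  0.01049799  6.71181415]
[ 2.98118065e-01  1.94443047e-01  1.95602062e+00 -4.44089210e-16
  9.91128982e-01  1.64925621e+00]
[] 39.1417
```

View pics/i_s.png

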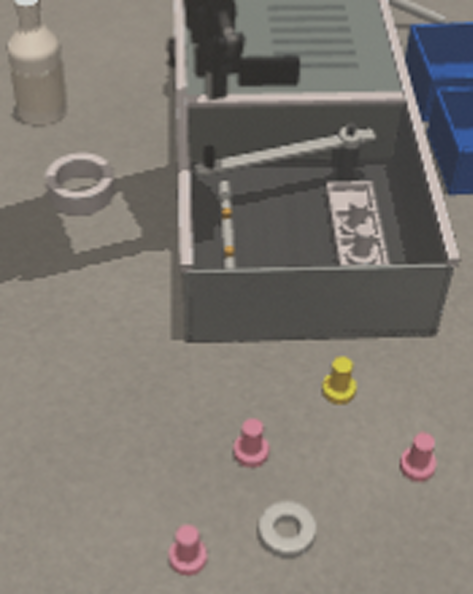

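View pics/i_t.png

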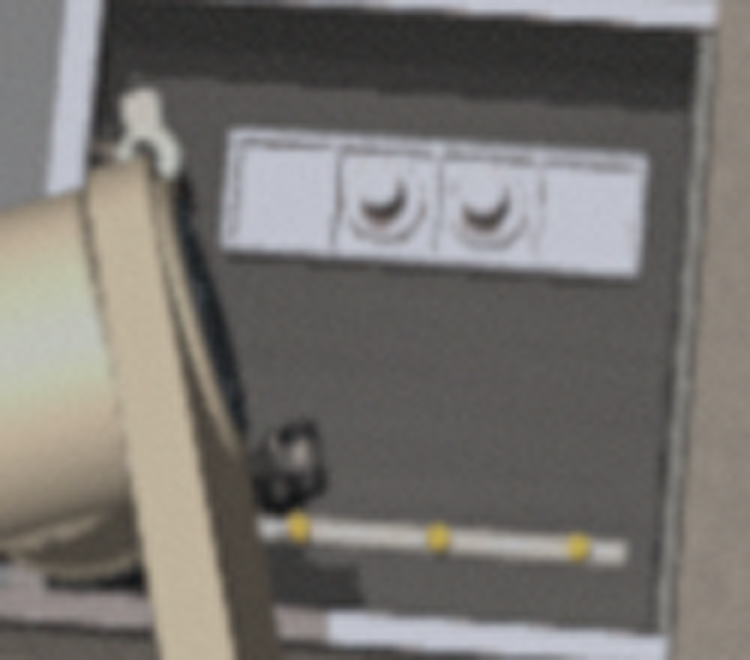

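```bash
python3 - <<'E'
from h import *
f=1
print("down",arm.servo_line(pegp(1.3),vel=.1,guard=8))
arm.grip(0,30); s=arm.get_obs(); print(s["opening"],s["ee_pos"]); F0=s["contact_force"]
for qq in list(np.arange(1.22,.05,-.1))+[.04,0.0]:
    h=arm.servo_line(pegp(qq),vel=.1,rotation=pega(qq,f),guard=20); s=arm.get_obs(); print(round(qq,2),h,np.round(s["contact_force"]-F0,1))
    if h: break
d=(PV-b2w(s["ee_pos"])); print("q",np.arctan2(*d),np.hypot(*d),s["opening"],s["time"])
E
```

```text
down False
0.1273289016375096 [0.46965622 0.14553518 0.09757852]
1.22 False [-0.2  3.9  0.3]
1.12 False [-1.4  3.1  0.7]
1.02 False [-1.4  3.1  1.2]
0.92 False [-1.3  2.6  2. ]
0.82 False [-2.1  2.4  1.9]
0.72 False [-1.9  2.9  1.6]
0.62 False [-2.5  1.1  2.2]
0.52 False [-2.   2.3  1.2]
0.42 False [-1.5  2.   3.1]
0.32 False [-1.7  2.1  2.4]
0.22 False [0.7 2.1 3.4]
0.12 False [0.4 2.2 2.7]
0.04 False [2.9 2.1 2.3]
0.0 False [-0.6  1.3  4.6]
q 0.0026015615373125465 0.16954245021489925 0.12566247207341408 44.95
```

Now release the peg, lift clear and check before shutting the window.

```bash
python3 - <<'E'
from h import *
arm.grip(.3); p=arm.get_obs()["ee_pos"]; arm.servo_line(np.r_[p[:2],.25],vel=.15)
q=w2b(-.0333,.1575,.25); r=best(q,TH+np.pi/2); print(r[2])
arm.grip(.6); arm.goto(q,r[1])
o=snap("j")
cv2.imwrite("pics/j_t.png",cv2.cvtColor(cv2.resize(o["top"]["pixels"][95:225,60:290],None,fx=3.4,fy=3.4,interpolation=cv2.INTER_CUBIC),cv2.COLOR_RGB2BGR))
cv2.imwrite("pics/j_s.png",cv2.cvtColor(cv2.resize(o["side"]["pixels"][110:250,250:375],None,fx=4,fy=4,interpolation=cv2.INTER_CUBIC),cv2.COLOR_RGB2BGR))
E
```

```text
[ 4.18907939e-01  3.01775748e-01  1.68844987e+00 -4.44089210e-16
  1.15136704e+00 -1.10075024e+00]
```

View pics/j_s.png

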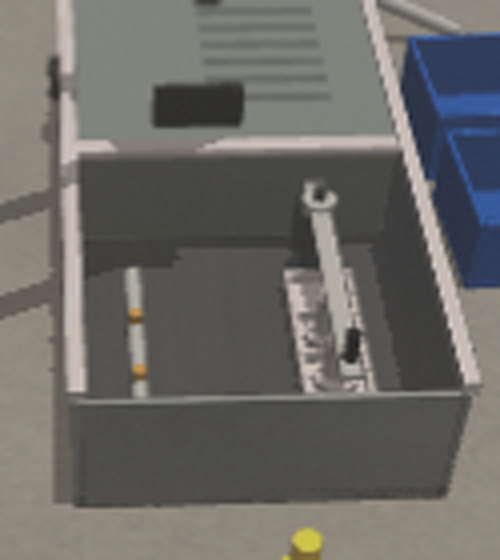

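View pics/j_t.png

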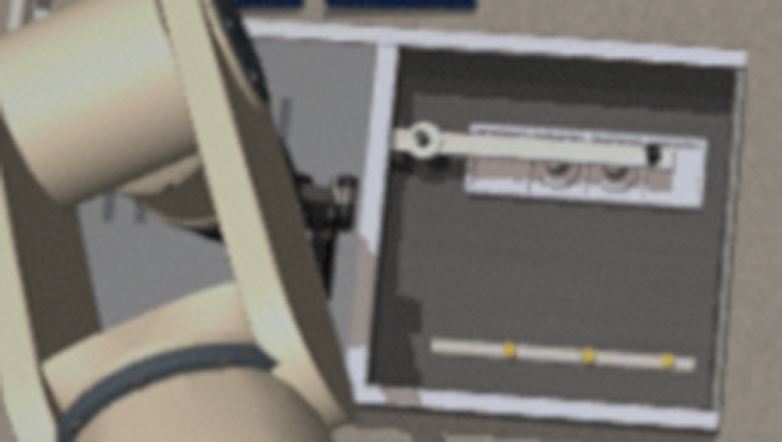

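```bash
python3 - <<'E'
from h import *
a=b2w([.54296715,.24217021]); print(a)
print("down",arm.servo_line(w2b(a[0],a[1],.136),vel=.1,guard=10))
arm.grip(0,25); s=arm.get_obs(); print(s["opening"],s["ee_pos"],b2w(s["ee_pos"]))
h=arm.servo_line(w2b(a[0],a[1]-.235,.136),vel=.1,guard=15); print(h)
h=arm.servo_line(w2b(a[0],a[1]-.262,.136),vel=.04,guard=15)
s=arm.get_obs(); print(h,s["opening"],b2w(s["ee_pos"])-a,s["contact_force"],s["time"])
arm.grip(.6); s=arm.get_obs(); arm.servo_line(s["ee_pos"]+[0,0,.12],vel=.15)
arm.move_joints([-1.274,.353,1.633,0,1.155,-.002])
o=snap("k"); print(arm.get_obs()["contact_force"],arm.get_obs()["time"])
cv2.imwrite("pics/k_t.png",cv2.cvtColor(cv2.resize(o["top"]["pixels"][95:225,60:290],None,fx=3.4,fy=3.4,interpolation=cv2.INTER_CUBIC),cv2.COLOR_RGB2BGR))
E
```

```text
[-0.03453206  0.1556085 ]
down False
0.13457114814761242 [0.54314318 0.24215227 0.13644345] [-0.03435534  0.15559958]
False
True 0.1356066342449849 [ 0.00040606 -0.25007601] [-0.04849076  4.94759355  4.27352043] 52.6667
[ 0.37434772  1.14234442 -0.64022681] 56.6
```

View pics/k_t.png

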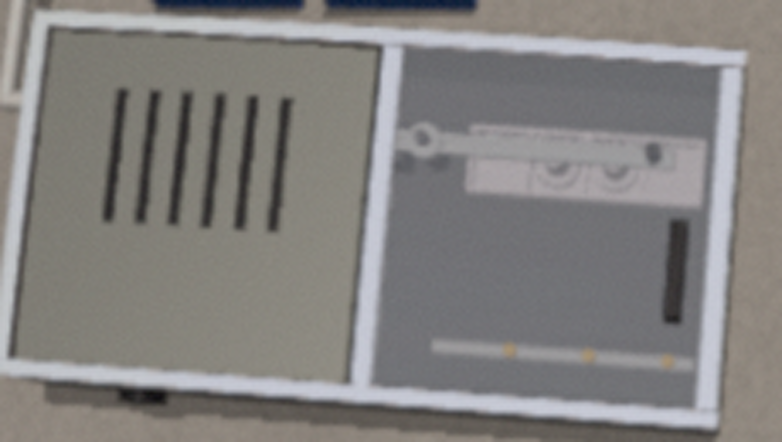

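View pics/k_side.png

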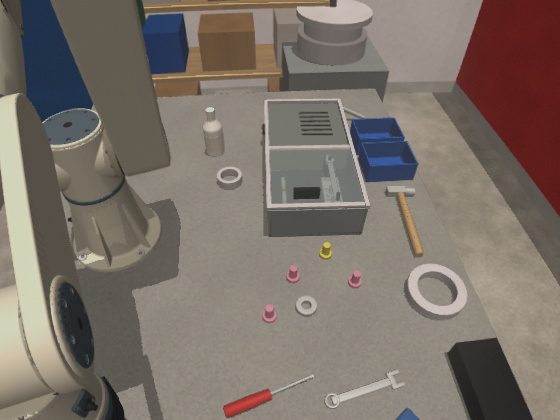

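The window travelled 250.1 mm and hit its stop, and its right edge at crop (722,70)–(705,410) lies over the right wall. The keeper lies along the rack over both hubs, and nothing else on the bench has moved.

```bash
python3 -c "
from h import *
arm.hand_in()"
```

```text
the job is handed in; nothing more can be done
```

The job is done and handed in, at about 57 s of the 210 s allowed. I have no verdict from the judge, only my own checks.

- **Opening:** I slid the window open until it hit its stop, then swung the keeper bar to its stop at about 1.30 rad.
- **Hubs:** Only two aluminium hubs were on the bench, among three pink and one yellow look-alikes. One was knocked about 5 cm aside while I was opening the keeper, so I measured its place again before picking it up. They now stand in bays 1 and 2, both seated on the bay floor to within 1 mm by the arm's height.
- **Closing:** The keeper read about 0.003 rad when I let it go. The window then travelled 250.1 mm and hit its shut stop.

The last pictures show both hubs upright under the bar, the window shut and the bearing, tools, bottle, collar and look-alikes where they were. The arm is clear, back at its start pose. I read the shut keeper and window positions from the arm before letting go and judged them only by eye afterwards.

The first washer pose from the frame corners disagreed with the rack by 2–3 mm, and the two cameras disagreed by about 2 mm. I corrected the pose before placing the hubs. No check failed.

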